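# Put the finishing things back in their own trays

### The arm

A 6-joint arm with a two-finger parallel gripper is mounted at the origin on a cart in front of the work surface, level with it; the furniture and walls round the work are solid. World frame = base frame: x ahead of the robot, y to its left, z up, the work surface at z = 0. Lengths are in mm, angles in rad, forces in N, time in s.
With the tool pointing down it reaches from about 400 to 925 mm from the base axis. Payload 12.5 kg.
Tool frame: the origin (TCP) lies midway between the tips of the shut fingers; the grasp point (between the pads) lies 19 mm behind it; z points along the fingers, y is the line along which they close (so a half turn about z gives the same grasp; the last joint's range is limited). The gripper opens to 95 mm and grips with 3 to 60 N. Pads are 20 mm wide; open, the fingers measure 119 mm over their backs; the gripper's body (75 mm by 180 mm) begins 59 mm behind the grasp point.
Start: joints at [-0.106, 0.491, 1.559, -0, 1.092, -0.106], TCP at [625.017, 0.021, 214.661] pointing down, gripper open.
Joint ranges: [-3.1, 3.1], [-0.84, 2.19], [0.05, 2.79], [-1.13, 4.28], [0.06, 2.93], [-2.69, 2.69]. Speed limits (rad/s): [2.22, 2.22, 2.79, 3.14, 3.14, 3.14].

### API

Orientations are given as a unit quaternion [w, x, y, z].
In Python, from cell import bot gives the robot as it stands. The module is installed in compiled form; this text tells all that it offers.
- The arm moves only by the shell command python3 -m inch 'ROWS' [FORCE]. ROWS is JSON, a list that holds one entry, the list of rows, each a list of 7 numbers: the turn, a rotation vector about the tool's x, y, z in rad, then the shift along the tool's x, y, z in m, then the finger opening in m, from 0 to 0.0951. A call has 1 to 10 rows; each row is the pose to reach, as a shift and turn from the pose commanded when the call began, along the tool's axes at that moment; what a row does not reach only later rows make up. A row lasts 1/8 s, in which the tool goes at most 62.5 mm and 10.7 degrees, less where a joint would pass 70% of its speed; a pose out of reach is approached as far as the arm can. A call with a gripper value outside its range is refused whole. The fingers move at their own pace and stop on an object; FORCE is the grip in N (left out, the last holds). Time passes only in rows, so rows that repeat a pose let the fingers close. It gives the time, the measured TCP pose, the force, the opening and the grip force at its end, in the units of the state.
- bot.sense(): the state, without advancing time (a new reading comes with each control period).
- bot.grab_frame(name): name is "scene" or "side" or "wrist"; returns (picture, depth): 420x560x3 uint8, red, green, blue; 420x560 float32, mm along the optical axis (not along the pixel's ray), 0 where there is no reading.
- bot.calibration(name): a dict with "vertical_fov" (degrees; the focal length in pixels is half the picture's height over the tangent of half this angle, whatever the lens; pixels are square), "cx", "cy" (the principal point, pixels), "rvec" (rotation vector, rad) and "tvec" (3), from world to camera coordinates, as OpenCV has them; the wrist camera has in their place "mount" (4x4, takes a point from camera to tool coordinates, whose origin is the TCP and whose axes are the flange's). Camera axes: x right, y down, z forward; pixel columns grow to the right and rows downward; lengths in mm; the calibration is good to about 2 mm. A picture is of the moment at which its call begins: read the wrist's pose just before it. calibration takes no time and is no camera call.
- bot.finish_job(): hands the job in; it is judged then, once.
The state is a dict: "t": time; "qpos": joint angles; "qvel": joint speeds; "joint_torque": joint torques, N m; "position": TCP position; "tcp_rot": TCP orientation; "contact_force": force on the tool from outside, world axes, zero at the start; "moment": the same for the moment, N m; "opening": opening from 0.0 (shut) to 1.0 (fully open); "gripper_force": force on a finger pad.
Only numpy, scipy, OpenCV 4.12 (cv2) and the standard library are available. Lean on these libraries where they do the work, as an engineer would, in place of code of your own. Each camera call takes 0.05 s, during which the arm holds its last target. There are 200 camera calls.

### The job

The three finishing things stand in the wrong trays: swap them round so that the cork sanding block lies flat in the long tray, the wax tin in the round dish and the steel weight stands in the square tray, using the empty cork mat to set one down on the way. Then stand the loose wooden packing block, upright as it is now, in the gap left at the end of the sanding block in the long tray, so that the block cannot slide about. Leave the white water pot and the red thread bobbin where they are.

Things in the scene. Friction and masses are not known exactly. Their poses are not given: they have to be found in the camera images.
- sanding_block: Cork sanding block, brown, 47 (x) x 83 (y) x 25 mm high, lying flat, loose, about 60 g. Origin: centre of its underside; z up, y along its length. At the start it lies in the round dish.
- wax_tin: Round flat closed wax tin, blue with a pale label, 64 mm diameter, 27 mm high, loose, about 80 g. Origin: centre of its underside. At the start it lies in the square tray.
- steel_weight: Steel weight, grey, turned: a round body of 50 mm diameter and 38 mm height with a 20 mm knob on top, 57 mm high in all, loose, about 0.6 kg. Origin: centre of its underside. At the start it stands in the long tray, anywhere along its length.
- packing_block: Packing block of brown wood with rounded edges, 28 (x) x 47 (y) x 40 mm high, loose, 40 g, standing on the table. Origin: centre of its underside; z up.
- long_tray: Long rectangular light wooden tray, fixed; outside 72 (x) x 137 (y) x 15 mm high, walls 5 mm, floor 5 mm thick, so inside 62 x 127 mm and 10 mm deep. Origin: centre of its underside, on the table; y along its length. Home of the sanding block, whose length goes along the tray; with it at one end the packing block goes in the gap at the other end (either end), its 47 mm side across the tray: lengths add up to 111 of 127 mm.
- square_tray: Square light wooden tray, fixed; outside 90 x 90 x 15 mm high, walls 5 mm, floor 5 mm thick, so inside 80 x 80 mm and 10 mm deep. Origin: centre of its underside, on the table. Home of the steel weight.
- round_dish: Round light wooden dish, fixed; outside 114 mm diameter at the rim, 15 mm high, wall 5 mm, floor 5 mm thick, so inside about 102 mm across and 10 mm deep. Origin: centre of its underside, on the table. Home of the wax tin.
- cork_mat: Square cork mat, fixed, 100 x 100 mm, 3 mm thick, empty: the free spot. Origin: centre of its underside.
- water_pot: White open water pot, 68 mm diameter, 53 mm high, loose: a bystander, to be left alone. Origin: centre of its underside.
- thread_bobbin: Red thread bobbin standing upright, 33 mm diameter, 50 mm high, loose: a bystander, to be left alone. Origin: centre of its underside.
Not all that is in view belongs to the job. There is more than one size of the wax_tin; the one meant has the size given above.

How it is judged (in metres and radians):
At the end, for the whole second after the job is handed in: Sanding and packing block flat on the long tray's floor, tin flat in the round dish, weight flat in the square tray (each within 24 mm of its centre): undersides within 4 mm of the floor, tilt under 0.12 rad, at rest; pot and bobbin within 15 mm of their places (linear speed of each of sanding_block, packing_block, wax_tin, steel_weight below 0.02 m/s and angle between each of sanding_block, packing_block, wax_tin, steel_weight's own z axis and vertical below 0.12 rad and z of each of sanding_block, packing_block in the frame of long_tray below 0.009 m and z of wax_tin in the frame of round_dish below 0.009 m and z of steel_weight in the frame of square_tray below 0.009 m and x of sanding_block in the frame of long_tray between -0.012 and 0.012 m and y of sanding_block in the frame of long_tray between -0.026 and 0.026 m and x of packing_block in the frame of long_tray between -0.014 and 0.014 m and y of packing_block in the frame of long_tray between -0.054 and 0.054 m and horizontal distance between wax_tin and round_dish below 0.024 m and horizontal distance between steel_weight and square_tray below 0.024 m); the robot touches nothing.
It fails at once if the water pot is moved by more than 15 mm or tipped (distance of water_pot from where it was at the start of the episode above 0.015 m or angle between water_pot's own z axis and vertical above 0.3 rad).
It fails at once if the thread bobbin is moved by more than 15 mm or tipped (distance of thread_bobbin from where it was at the start of the episode above 0.015 m or angle between thread_bobbin's own z axis and vertical above 0.3 rad).
It also fails if it takes over 112 s, if anything falls off the work surface, if the arm or the gripper's body presses on something with over 40 N, if the wrist force passes 120 N, or if a joint passes its speed limit or range.

## Working session

There is one attempt and no reset: what is moved stays moved. The work goes in short steps, Python scripts to look and compute and a shell command to move; the robot and the scene stay as the last step left them, time stands still between calls to the robot, and variables do not carry over. Pictures are saved under pics/ and viewed, at most 14 in all, crops included, and the job is handed in when it is done.

```bash
mkdir -p pics
cat > h.py <<'E'
import numpy as np, cv2
from cell import bot
from scipy.spatial.transform import Rotation as R
def cam(name):
    c=bot.calibration(name); f=210/np.tan(np.radians(c["vertical_fov"])/2)
    if "mount" in c:
        s=bot.sense(); q=np.array(s["tcp_rot"]); T=np.eye(4)
        T[:3,:3]=R.from_quat(q[[1,2,3,0]]).as_matrix(); T[:3,3]=s["position"]
        M=T@np.array(c["mount"])
    else:
        r=cv2.Rodrigues(np.array(c["rvec"],float))[0]; M=np.eye(4); M[:3,:3]=r.T; M[:3,3]=-r.T@np.array(c["tvec"]).ravel()
    return f,c["cx"],c["cy"],M
def ray(C,u,v,z):
    f,cx,cy,M=C; d=M[:3,:3]@np.array([(u-cx)/f,(v-cy)/f,1]); return M[:3,3]+d*(z-M[2,3])/d[2]
def cloud(C,D):
    f,cx,cy,M=C; v,u=np.mgrid[:D.shape[0],:D.shape[1]]
    P=np.stack([(u-cx)/f*D,(v-cy)/f*D,D],-1)@M[:3,:3].T+M[:3,3]; P[D==0]=np.nan; return P
def shot(name,fn=None):
    C=cam(name); p,D=bot.grab_frame(name)
    if fn: cv2.imwrite("pics/"+fn+".png",cv2.cvtColor(p,cv2.COLOR_RGB2BGR)); np.savez("pics/"+fn+".npz",p=p,P=cloud(C,D))
    return C,p,cloud(C,D)
E
python3 - <<'E'
from h import *
s=bot.sense(); print(s)
for n in("scene","side"):
    C,p,P=shot(n,n+"0"); print(n,C, bot.calibration(n).keys())
c=bot.calibration("wrist");print(c)
E
```

```text
{'t': 0.0, 'qpos': array([-1.05631178e-01,  4.91565223e-01,  1.55947132e+00,  1.00335788e-05,
        1.09171218e+00, -1.05572944e-01]), 'qvel': array([ 3.43672299e-05, -1.43251644e-03, -3.36052286e-04, -1.19877292e-03,
       -3.54991904e-04,  8.65766042e-04]), 'joint_torque': array([-9.52334158e-04, -6.12640929e+01, -2.58175153e+01,  6.92750537e-02,
        4.83079045e-02, -1.38641695e-05]), 'position': array([6.24742142e+02, 3.30109327e-02, 2.14050705e+02]), 'tcp_rot': array([-4.52336800e-04,  7.07128888e-01,  7.07084437e-01, -3.59911952e-04]), 'contact_force': array([0.49795859, 0.38512274, 0.08611483]), 'moment': array([ 0.01474871,  0.03149446, -0.03263548]), 'gripper_force': 0.0, 'opening': 1.0022932060596752}
scene (np.float64(534.1259645221804), 277.5453940256966, 216.07801951887654, array([[-7.74599938e-01, -4.63709271e-01,  4.30079815e-01,
        -2.55339279e+01],
       [-6.32444432e-01,  5.64703926e-01, -5.30210822e-01,
         8.06826524e+02],
       [ 2.99591426e-03, -6.82702855e-01, -7.30689973e-01,
         1.01178394e+03],
       [ 0.00000000e+00,  0.00000000e+00,
[... 315 characters left out ...]
30e-01,
        -7.15775484e+02],
       [-1.76676515e-02, -8.00107175e-01, -5.99596833e-01,
         6.93313569e+02],
       [ 0.00000000e+00,  0.00000000e+00,  0.00000000e+00,
         1.00000000e+00]])) dict_keys(['vertical_fov', 'cx', 'cy', 'rvec', 'tvec'])
{'vertical_fov': 63.899663161680024, 'cx': 278.1459301990501, 'cy': 214.53368255933944, 'mount': array([[-1.04828702e-03, -9.59440745e-01, -2.81908422e-01,
         8.04475962e+01],
       [ 9.99998790e-01, -6.81771805e-04, -1.39820621e-03,
         5.85653177e-01],
       [ 1.14929880e-03, -2.81909547e-01,  9.59440299e-01,
        -1.69685109e+02],
       [ 0.00000000e+00,  0.00000000e+00,  0.00000000e+00,
         1.00000000e+00]])}
```

View pics/scene0.png

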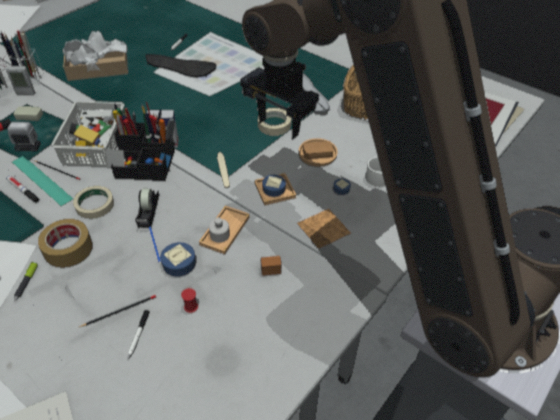

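View pics/side0.png

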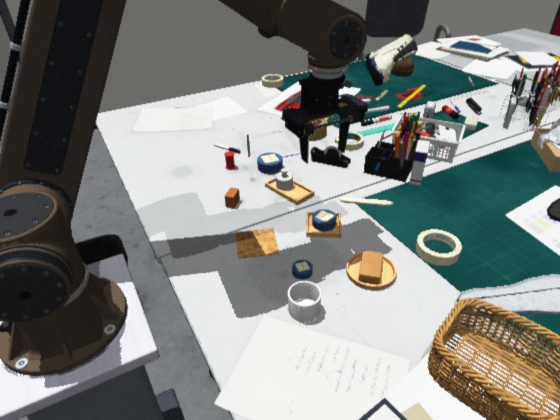

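The scene view shows blue tins at (178,258), (274,186) and (341,185). The one at (274,186) sits in the square tray, so it should be the one meant; I'll check its diameter. Other scene pixels: weight (219,230) in the long tray (225,230), packing block (271,265), mat (325,228), sanding block (318,150) in the dish, pot (376,172), bobbin (190,300). The side view agrees.

Run:
```python
from h import *
for n in("scene","side"):
    d=np.load(f"pics/{n}0.npz"); p,P=d["p"],d["P"]; C=cam(n)
    hsv=cv2.cvtColor(p,cv2.COLOR_RGB2HSV); H,S,V=[hsv[...,i].astype(int) for i in range(3)]
    ms={"blue":((H>100)&(H<125)&(S>100)),"orange":((H>3)&(H<22)&(S>90)&(V>60)),"red":((H<4)|(H>174))&(S>150)}
    reg=np.isfinite(P[...,0])&(P[...,0]>300)&(P[...,0]<950)&(np.abs(P[...,1])<450)&(P[...,2]<80)&(P[...,2]>-15)
    for k,m in ms.items():
        m=(m&reg).astype(np.uint8)
        N,L,st,ce=cv2.connectedComponentsWithStats(m)
        for i in range(1,N):
            if st[i,4]<60: continue
            Q=P[L==i]; r=cv2.minAreaRect(Q[:,:2].astype(np.float32))
            print(n,k,ce[i].round(),"area",st[i,4],"z5/50/95",np.nanpercentile(Q[:,2],[5,50,95]).round(),"rect",np.round(r[0]),np.round(r[1]),round(r[2]), "med",np.median(Q,0).round())
d=np.load("pics/scene0.npz")["p"]
c=cv2.resize(d[130:310,150:400],None,fx=3.2,fy=3.2,interpolation=cv2.INTER_CUBIC)
cv2.imwrite("pics/crop0.png",c[...,::-1])
```

```text
scene blue [166. 158.] area 93 z5/50/95 [16. 49. 63.] rect [928. 124.] [34. 53.] 59 med [916. 134.  49.]
scene blue [275. 189.] area 115 z5/50/95 [15. 27. 33.] rect [623.  16.] [56. 30.] 63 med [618.  26.  27.]
scene blue [174. 260.] area 446 z5/50/95 [12. 31. 35.] rect [703. 347.] [184.  77.] 1 med [638. 358.  31.]
scene orange [354. 106.] area 331 z5/50/95 [ 5. 39. 76.] rect [ 658. -420.] [81. 56.] 4 med [ 657. -408.   39.]
scene orange [318. 152.] area 755 z5/50/95 [ 2. 15. 29.] rect [ 636. -192.] [105. 115.] 25 med [ 629. -183.   15.]
scene orange [276. 192.] area 336 z5/50/95 [ 1.  7. 15.] rect [635.   6.] [89. 94.] 58 med [616.  15.   7.]
scene orange [227. 229.] area 753 z5/50/95 [ 0.  5. 14.] rect [640. 198.] [ 74. 140.] 15 med [637. 176.   5.]
scene orange [323. 228.] area 1047 z5/50/95 [-2.  1.  4.] rect [455.  30.] [100. 100.] 71 med [454.  31.   1.]
scene orange [ 79. 227.] area 125 z5/50/95 [45. 49. 52.] rect [895. 439.] [21. 91.] 90 med [886. 439.  49.]
scene orange [271. 265.] area 318 z5/50/95 [11. 36. 41.] rect [470. 221.] [44. 32.] 40 med [466. 225.  36.]
scene red 
[... 696 characters left out ...]
. 211.] [43. 27.] 40 med [463. 203.  34.]
side orange [323. 228.] area 389 z5/50/95 [ 3.  9. 17.] rect [634.  -2.] [92. 89.] 59 med [620. -25.   9.]
side orange [256. 243.] area 1004 z5/50/95 [2. 5. 7.] rect [452.  26.] [101.  98.] 71 med [451.  20.   5.]
side orange [370. 270.] area 1286 z5/50/95 [ 5. 16. 31.] rect [ 633. -200.] [107. 110.] 48 med [ 626. -207.   16.]
side orange [467. 326.] area 1025 z5/50/95 [ 6. 28. 72.] rect [ 690. -430.] [151.  57.] 22 med [ 688. -427.   28.]
side orange [431. 351.] area 65 z5/50/95 [19. 51. 74.] rect [ 571. -444.] [17.  5.] 44 med [ 572. -443.   51.]
side red [229. 160.] area 122 z5/50/95 [ 5. 36. 53.] rect [546. 403.] [34. 26.] 33 med [541. 397.  36.]
```

View pics/crop0.png

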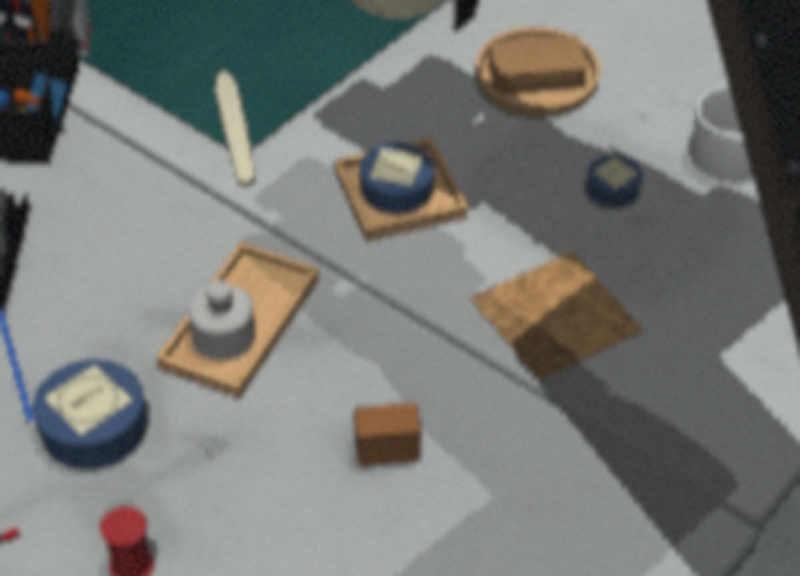

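The crop confirms it. The tin in the square tray (crop 395,178) is about 60 mm across, which fits 64 mm. The one at lower left is about 85 mm and the one at right about 42 mm, so both are decoys. The weight, long tray, packing block, mat and dish are all clear. Next I'll take a wrist view from where the arm is now.

```bash
cat >> h.py <<'E'
def blobs(p,P,lo,hi,name,zr,amin=150,C=None,zp=None):
    hsv=cv2.cvtColor(p,cv2.COLOR_RGB2HSV); m=cv2.inRange(hsv,np.array(lo),np.array(hi))
    m[~((P[...,2]>zr[0])&(P[...,2]<zr[1]))]=0
    m=cv2.morphologyEx(m,cv2.MORPH_OPEN,np.ones((3,3)))
    N,L,st,ce=cv2.connectedComponentsWithStats(m)
    for i in range(1,N):
        if st[i,4]<amin: continue
        Q=P[L==i]; r=cv2.minAreaRect(Q[:,:2].astype(np.float32))
        print(name,ce[i].round(),st[i,4],"z",np.percentile(Q[:,2],[5,50,95]).round(),"c",np.round(r[0],1),"size",np.round(r[1]),"ang",round(r[2],1))
def to(x,y,z,a):
    """shift and turn to TCP x,y,z with fingers closing along world angle a (deg)"""
    s=bot.sense(); q=np.array(s["tcp_rot"]); r=R.from_quat(q[[1,2,3,0]]); M=r.as_matrix()
    cur=np.degrees(np.arctan2(M[1,1],M[0,1])); d=(a-cur+90)%180-90
    print("t",round(s["t"],2),"shift m",np.round(M.T@(np.array([x,y,z])-s["position"])/1000,4),"turn z",round(-np.radians(d),3),"deg",round(-d,1),"j6",round(s["qpos"][5],2),"open",round(s["opening"],3),"tilt",round(np.degrees(np.arccos(-M[2,2])),2))
E
python3 - <<'E'
from h import *
C,p,P=shot("wrist","w0")
blobs(p,P,(100,80,30),(128,255,255),"blue",(8,60))
blobs(p,P,(3,70,50),(25,255,255),"wood-low",(-3,18))
blobs(p,P,(3,70,50),(25,255,255),"wood-hi",(23,60))
E
```

```text
blue [291. 189.] 1444 z [30. 32. 33.] c [638.3   3.2] size [60. 63.] ang 2.5
wood-low [302.  34.] 5139 z [ 3.  5. 15.] c [649.4 162.5] size [72. 73.] ang 14.7
wood-low [127. 162.] 7724 z [2. 3. 4.] c [453.   28.5] size [100. 101.] ang 70.4
wood-low [286. 186.] 3440 z [ 4.  6. 15.] c [635.5  -0.8] size [94. 90.] ang 57.7
wood-low [287. 303.] 433 z [ 3. 10. 15.] c [ 635.5 -146.7] size [15. 66.] ang 89.9
wood-low [255. 352.] 305 z [ 5. 14. 16.] c [ 598.9 -225.8] size [23. 68.] ang 13.1
wood-low [311. 358.] 740 z [ 4.  6. 15.] c [ 672.4 -230.3] size [78. 29.] ang 45.0
wood-hi [282. 352.] 1346 z [27. 29. 30.] c [ 633.6 -196.7] size [73. 46.] ang 47.2
```

View pics/w0.png

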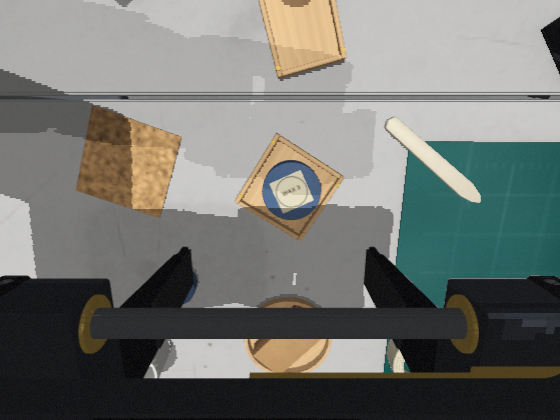

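The wrist view has the tin at px (291,189), i.e. (638,3) with top z 32, and the mat centre at (453,28.5). Down to the tin now, with the fingertips staying just above the tray wall.

```bash
python3 -m inch '[[[0,0,0,0.003,0.0135,0.06,0.0951],[0,0,0,0.003,0.0135,0.12,0.0951],[0,0,0,0.003,0.0135,0.17,0.0951],[0,0,0,0.003,0.0135,0.196,0.0951],[0,0,0,0.003,0.0135,0.196,0.0951],[0,0,0,0.003,0.0135,0.197,0.05],[0,0,0,0.003,0.0135,0.197,0.05],[0,0,0,0.003,0.0135,0.197,0.05],[0,0,0,0.003,0.0135,0.197,0.05],[0,0,0,0.003,0.0135,0.197,0.05]]]' 25; python3 -c "
from h import *
to(453,28.5,80,0)"
```

```text
t: 1.4
position: [638.6, 3.0, 17.9]
tcp_rot: [0.0, 0.707, 0.707, 0.0]
contact_force: [-1.3, -0.6, 1.4]
opening: 0.662
gripper_force: 25.0
t 1.4 shift m [ 0.0255 -0.1856 -0.0622] turn z 0.0 deg 0.0 j6 -0.1 open 0.662 tilt 0.02
```

```bash
python3 -m inch '[[[0,0,0,0,0,-0.03,0.05],[0,0,0,0,-0.01,-0.06,0.05],[0,0,0,0.01,-0.06,-0.06,0.05],[0,0,0,0.02,-0.12,-0.06,0.05],[0,0,0,0.0255,-0.1856,-0.06,0.05],[0,0,0,0.0255,-0.1856,-0.06,0.05],[0,0,0,0.0255,-0.1856,-0.03,0.05],[0,0,0,0.0255,-0.1856,-0.008,0.05],[0,0,0,0.0255,-0.1856,0.001,0.05],[0,0,0,0.0255,-0.1856,0.0015,0.05]]]' 25; python3 -c "
from h import *
to(453,28.5,17,0)"
```

```text
t: 2.65
position: [453.4, 28.4, 15.9]
tcp_rot: [-0.0, 0.707, 0.707, -0.0]
contact_force: [-0.6, -0.3, -0.8]
opening: 0.664
gripper_force: 25.0
t 2.65 shift m [ 0.0001 -0.0004 -0.0011] turn z -0.0 deg -0.0 j6 -0.08 open 0.664 tilt 0.01
```

```bash
python3 -m inch '[[[0,0,0,0,0,0.001,0.05],[0,0,0,0,0,0.001,0.0951],[0,0,0,0,0,0.001,0.0951],[0,0,0,0,0,0.0,0.0951],[0,0,0,0,0,-0.04,0.0951],[0,0,0,0,0,-0.1,0.0951],[0,0,0,0.03,0.05,-0.15,0.0951],[0,0,0,0.06,0.11,-0.2,0.0951],[0,0,0,0.09,0.17,-0.2,0.0951],[0,0,0,0.09,0.17,-0.2,0.0951]]]'
python3 - <<'E'
from h import *
C,p,P=shot("wrist","w1")
blobs(p,P,(100,80,30),(128,255,255),"blue",(8,60))
blobs(p,P,(3,70,50),(25,255,255),"wood-low",(-3,18))
blobs(p,P,(3,70,50),(25,255,255),"wood-hi",(23,60))
blobs(p,P,(0,0,40),(180,60,255),"grey",(36,50))
blobs(p,P,(0,0,40),(180,60,255),"knob",(54,75),40)
E
```

```text
t: 3.9
position: [624.8, 119.8, 217.3]
tcp_rot: [0.001, 0.707, 0.707, 0.001]
contact_force: [0.0, -0.9, 0.1]
opening: 0.996
gripper_force: 0.0
blue [309.   4.] 329 z [11. 28. 35.] c [655.7 303.5] size [44.  8.] ang 2.6
blue [550. 187.] 250 z [19. 39. 52.] c [915.6 121.9] size [14. 30.] ang 33.7
blue [138. 253.] 865 z [11. 29. 31.] c [459.4  45.2] size [29. 58.] ang 75.7
blue [186. 359.] 399 z [ 9. 19. 21.] c [ 503.5 -111.4] size [33. 43.] ang 77.4
wood-low [295. 123.] 6393 z [ 3.  5. 15.] c [643.7 196.1] size [ 74. 139.] ang 14.5
wood-low [145. 106.] 174 z [ 2. 10. 17.] c [482.7 209.6] size [42.  3.] ang 48.4
wood-low [137. 237.] 2123 z [1. 3. 4.] c [456.2  32.7] size [91. 99.] ang 70.4
wood-low [288. 277.] 4581 z [ 3.  5. 15.] c [6.4e+02 6.0e-01] size [90. 97.] ang 57.6
wood-hi [125.  97.] 1580 z [28. 39. 41.] c [472.6 218.1] size [44. 28.] ang 45.4
grey [499.  25.] 248 z [37. 44. 49.] c [827.4 281.9] size [25. 12.] ang 75.0
grey [292.  98.] 1674 z [39. 41. 42.] c [639.  216.4] size [48. 47.] ang 89.8
knob [529.  37.] 1742 z [56. 63. 67.] c [845.7 265.9] size [33. 47.] ang 37.0
knob [292.  98.] 370 z [57. 61. 62.] c [638.2 215.9] size [19. 19.] ang 0.3
```

View pics/w1.png

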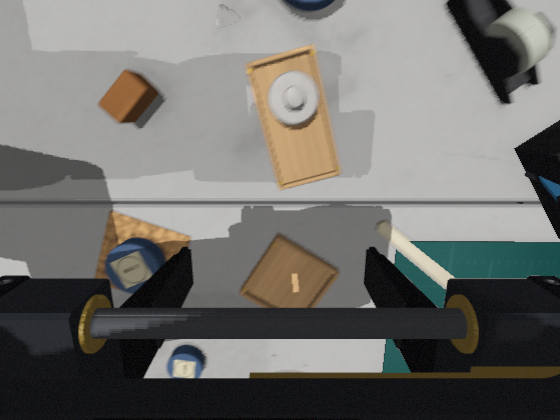

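The wrist view has the weight at px (292,98), about (637,215), top z 62. The tin is on the mat at (135,265), the square tray at (290,280) is empty, and the packing block is at (130,97). Next I grip the weight.

```bash
python3 -c "
from h import *
to(637,215,18,0)"
python3 -m inch '[[[0,0,0,0.05,0.012,0.05,0.0951],[0,0,0,0.096,0.012,0.07,0.0951],[0,0,0,0.096,0.012,0.12,0.0951],[0,0,0,0.096,0.012,0.17,0.0951],[0,0,0,0.096,0.012,0.198,0.0951],[0,0,0,0.096,0.012,0.198,0.0951],[0,0,0,0.096,0.012,0.198,0.035],[0,0,0,0.096,0.012,0.198,0.035],[0,0,0,0.096,0.012,0.198,0.035],[0,0,0,0.096,0.012,0.198,0.035]]]' 55;  python3 -c "
from h import *
to(635.5,-0.5,18,0)"
```

```text
t 3.95 shift m [0.094  0.0091 0.1996] turn z 0.001 deg 0.1 j6 0.09 open 0.999 tilt 0.21
t: 5.2
position: [635.1, 214.5, 18.7]
tcp_rot: [0.0, 0.707, 0.707, 0.0]
contact_force: [0.3, -0.2, -0.1]
opening: 0.639
gripper_force: 0.0
t 5.2 shift m [-0.215   0.0004  0.0007] turn z -0.0 deg -0.0 j6 0.23 open 0.639 tilt 0.05
```

```bash
python3 -m inch '[[[0,0,0,0,0,0,0.03],[0,0,0,0,0,0,0.03],[0,0,0,0,0,0,0.03],[0,0,0,0,0,0,0.03],[0,0,0,0,0,-0.02,0.03],[0,0,0,0,0,-0.045,0.03],[0,0,0,0,0,-0.045,0.03]]]' 55;  python3 -c "
from h import *
to(635.5,-0.5,18.7,0)"
```

```text
t: 6.08
position: [635.1, 214.7, 64.8]
tcp_rot: [0.0, 0.707, 0.707, 0.001]
contact_force: [-0.4, 0.2, -6.6]
opening: 0.497
gripper_force: 54.9
t 6.08 shift m [-0.2152  0.0003  0.046 ] turn z 0.0 deg 0.0 j6 0.23 open 0.497 tilt 0.09
```

```bash
python3 -m inch '[[[0,0,0,-0.05,0,0,0.03],[0,0,0,-0.1,0,0,0.03],[0,0,0,-0.15,0,0,0.03],[0,0,0,-0.2,0,0,0.03],[0,0,0,-0.215,0,0,0.03],[0,0,0,-0.215,0,0.015,0.03],[0,0,0,-0.215,0,0.03,0.03],[0,0,0,-0.215,0,0.04,0.03],[0,0,0,-0.215,0,0.045,0.03],[0,0,0,-0.215,0,0.045,0.03]]]';  python3 -c "
from h import *
to(635.5,-0.5,18,0)"
```

```text
t: 7.32
position: [634.7, 0.4, 18.5]
tcp_rot: [-0.0, 0.707, 0.707, -0.0]
contact_force: [-3.8, 3.0, 0.6]
opening: 0.498
gripper_force: 55.0
t 7.33 shift m [-0.0009  0.0008  0.0005] turn z 0.001 deg 0.1 j6 -0.1 open 0.498 tilt 0.03
```

```bash
python3 -m inch '[[[0,0,0,0,0,0,0.0951],[0,0,0,0,0,0,0.0951],[0,0,0,0,0,0,0.0951],[0,0,0,0,0,-0.05,0.0951],[0,0,0,0,0,-0.1,0.0951],[0,0,0,-0.05,0,-0.15,0.0951],[0,0,0,-0.1,0,-0.19,0.0951],[0,0,0,-0.14,0,-0.19,0.0951],[0,0,0,-0.14,0,-0.19,0.0951],[0,0,0,-0.14,0,-0.19,0.0951]]]';  python3 - <<'E'
from h import *
C,p,P=shot("wrist","w2")
blobs(p,P,(3,70,50),(25,255,255),"wood-low",(-3,18))
blobs(p,P,(3,70,50),(25,255,255),"wood-hi",(23,60))
blobs(p,P,(0,0,40),(180,60,255),"grey",(36,50))
blobs(p,P,(0,0,40),(180,60,255),"knob",(54,75),40)
E
```

```text
t: 8.57
position: [634.7, -140.1, 207.8]
tcp_rot: [-0.0, 0.707, 0.707, 0.0]
contact_force: [0.7, -0.2, -1.6]
opening: 1.001
gripper_force: 0.0
wood-low [107.  49.] 4025 z [1. 3. 4.] c [451.2  23.8] size [ 90. 103.] ang 70.4
wood-low [281.  55.] 5900 z [ 3.  5. 15.] c [635.1   1.7] size [90. 93.] ang 57.7
wood-low [280. 235.] 4087 z [ 4.  6. 15.] c [ 636.9 -195.5] size [112. 112.] ang 73.8
wood-hi [280. 240.] 2914 z [27. 29. 30.] c [ 636.9 -194. ] size [82. 46.] ang 46.8
grey [278.  46.] 2102 z [39. 40. 42.] c [635.3   1.9] size [49. 50.] ang 1.6
grey [122. 250.] 394 z [37. 43. 49.] c [ 464.1 -199.5] size [21. 62.] ang 43.0
grey [ 79. 265.] 207 z [37. 43. 49.] c [ 420.2 -211.4] size [39.  8.] ang 80.1
knob [279.  42.] 453 z [56. 61. 62.] c [635.8   1.4] size [19. 19.] ang 88.3
```

View pics/w2.png

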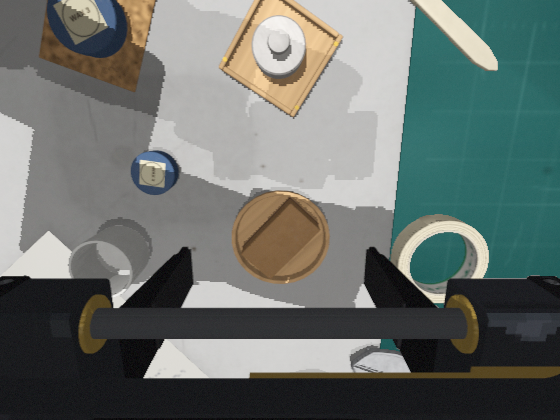

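Wrist view: the weight stands in the square tray at px (279,45), at (635.5,1.5). The sanding block is at (280,240), i.e. (637,-194.5), with its length at 47°. The pot at (105,265) is clear of the gripper.

```bash
python3 -c "
from h import *
to(636.5,-194.5,17.5,-43.2)"
python3 -m inch '[[[0,0,0.18,-0.02,0.002,0.03,0.0951],[0,0,0.36,-0.04,0.002,0.06,0.0951],[0,0,0.54,-0.054,0.002,0.09,0.0951],[0,0,0.72,-0.054,0.002,0.11,0.0951],[0,0,0.754,-0.054,0.002,0.13,0.0951],[0,0,0.754,-0.054,0.002,0.165,0.0951],[0,0,0.754,-0.054,0.002,0.19,0.0951],[0,0,0.754,-0.054,0.002,0.19,0.0951],[0,0,0.754,-0.054,0.002,0.19,0.035],[0,0,0.754,-0.054,0.002,0.19,0.035]]]' 30;  python3 -c "
from h import *
to(636.5,-194.5,17.5,-43.2)"
```

```text
t 8.62 shift m [-0.0551  0.0018  0.1902] turn z 0.755 deg 43.2 j6 -0.32 open 1.003 tilt 0.05
t: 9.88
position: [637.1, -193.8, 18.2]
tcp_rot: [0.0, 0.918, 0.398, 0.0]
contact_force: [-0.3, -0.5, -0.4]
opening: 0.843
gripper_force: 0.0
t 9.88 shift m [-0.0009  0.0001  0.0007] turn z 0.001 deg 0.0 j6 0.36 open 0.843 tilt 0.0
```

```bash
python3 -m inch '[[[0,0,0,0,0,0.0005,0.03],[0,0,0,0,0,0.0005,0.03],[0,0,0,0,0,0.0005,0.03],[0,0,0,0,0,0.0005,0.03],[0,0,0,0,0,0.0005,0.03],[0,0,0,0,0,0.0005,0.03],[0,0,0,0,0,-0.03,0.03],[0,0,0,0,0,-0.08,0.03],[0,0,0,0,0,-0.08,0.03]]]' 30;  python3 - <<'E'
from h import *
a=np.radians(104.6); d=np.array([np.cos(a),np.sin(a)]); c=np.array([640.5,195])
print("sand",c-20*d,"pack",c+44*d)
to(*(c-20*d),17.7,14.6)
E
```

```text
t: 11.0
position: [638.5, -195.1, 101.8]
tcp_rot: [0.002, 0.918, 0.397, 0.002]
contact_force: [0.5, -0.4, -1.0]
opening: 0.481
gripper_force: 30.0
sand [645.54138716 175.64581659] pack [629.40894824 237.5792035 ]
t 11.0 shift m [ 0.2749 -0.2491  0.0833] turn z -1.009 deg -57.8 j6 0.36 open 0.481 tilt 0.36
```

```bash
python3 -m inch '[[[0,0,-0.13,0.035,-0.031,0,0.03],[0,0,-0.26,0.07,-0.063,0,0.03],[0,0,-0.39,0.105,-0.095,0,0.03],[0,0,-0.52,0.14,-0.127,0,0.03],[0,0,-0.65,0.175,-0.159,0,0.03],[0,0,-0.78,0.21,-0.19,0,0.03],[0,0,-0.91,0.245,-0.222,0,0.03],[0,0,-1.009,0.275,-0.249,0,0.03],[0,0,-1.009,0.275,-0.249,0,0.03],[0,0,-1.009,0.275,-0.249,0,0.03]]]' 30;  python3 - <<'E'
from h import *
to(645,176,100,14.6); to(645,176,100,14.6)
C,p,P=shot("wrist","w3")
blobs(p,P,(3,70,50),(25,255,255),"wood-low",(-3,18))
blobs(p,P,(3,70,50),(25,255,255),"wood-hi",(30,150))
E
```

```text
t: 12.25
position: [643.3, 176.0, 97.3]
tcp_rot: [-0.0, 0.612, 0.791, -0.001]
contact_force: [-0.2, -0.3, -0.4]
opening: 0.479
gripper_force: 30.0
t 12.25 shift m [-0.0004  0.0017 -0.0027] turn z -0.001 deg -0.0 j6 -0.09 open 0.479 tilt 0.07
t 12.25 shift m [-0.0004  0.0017 -0.0027] turn z -0.001 deg -0.0 j6 -0.09 open 0.479 tilt 0.07
wood-low [ 83. 112.] 648 z [ 4. 11. 17.] c [480.  212.6] size [55. 23.] ang 70.5
wood-low [281. 148.] 7856 z [ 4.  5. 15.] c [632.2 224.5] size [74. 72.] ang 14.5
wood-low [ 44. 281.] 2027 z [2. 3. 4.] c [460.8  66.7] size [26. 86.] ang 71.5
wood-low [ 65. 356.] 863 z [2. 3. 4.] c [483.   -4.9] size [53. 22.] ang 69.5
wood-low [242. 358.] 1176 z [ 3.  5. 15.] c [650.6  40.1] size [37. 56.] ang 86.0
wood-hi [ 41. 110.] 3598 z [33. 40. 41.] c [471.7 217.8] size [48. 28.] ang 45.9
wood-hi [278. 247.] 10520 z [ 97. 108. 109.] c [641.  187.4] size [46. 60.] ang 14.3
wood-hi [260. 341.] 172 z [107. 108. 109.] c [644.1 135.9] size [24.  3.] ang 14.7
```

View pics/w3.png

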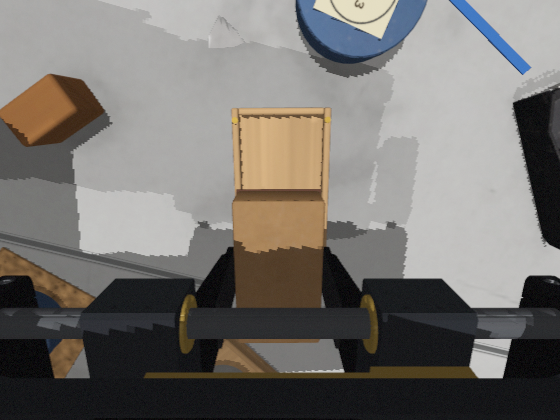

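The wrist view shows the tray (far end px 281,108) straight under the block (280,250), well aligned. I lower it with a 3 mm correction along the tray.

```bash
python3 -m inch '[[[0,0,0,-0.003,0.001,0.03,0.03],[0,0,0,-0.003,0.001,0.055,0.03],[0,0,0,-0.003,0.001,0.07,0.03],[0,0,0,-0.003,0.001,0.078,0.03],[0,0,0,-0.003,0.001,0.0795,0.03],[0,0,0,-0.003,0.001,0.0795,0.03]]]' 30;  python3 - <<'E'
from h import *
to(645,173.5,17.5,14.6)
E
```

```text
t: 13.05
position: [645.7, 173.8, 19.3]
tcp_rot: [0.0, 0.611, 0.791, 0.0]
contact_force: [-0.1, -0.4, -0.4]
opening: 0.482
gripper_force: 30.0
t 13.05 shift m [-0.0001 -0.0008  0.0018] turn z 0.0 deg 0.0 j6 -0.09 open 0.482 tilt 0.06
```

```bash
python3 -m inch '[[[0,0,0,0,-0.0005,0.002,0.03],[0,0,0,0,-0.0005,0.002,0.03],[0,0,0,0,-0.0005,0.002,0.0951],[0,0,0,0,-0.0005,0.002,0.0951],[0,0,0,0,-0.0005,0.002,0.0951],[0,0,0,0,0,-0.05,0.0951],[0,0,0,0,0,-0.1,0.0951],[0,0,0,0,0,-0.13,0.0951],[0,0,0,0,0,-0.13,0.0951]]]';  python3 - <<'E'
from h import *
C,p,P=shot("wrist","w4")
blobs(p,P,(3,70,50),(25,255,255),"wood-low",(-3,18))
blobs(p,P,(3,70,50),(25,255,255),"wood-hi",(23,150))
to(472,218,14,45.7)
E
```

```text
t: 14.18
position: [646.3, 174.0, 151.1]
tcp_rot: [0.001, 0.611, 0.791, 0.002]
contact_force: [-0.0, 0.7, -0.6]
opening: 0.998
gripper_force: 0.0
wood-low [113. 108.] 345 z [ 5. 11. 17.] c [483.1 215.6] size [50. 21.] ang 76.5
wood-low [277. 157.] 6694 z [ 4.  5. 15.] c [640.4 192.8] size [ 73. 138.] ang 14.8
wood-low [ 68. 258.] 2716 z [2. 3. 4.] c [459.   45.5] size [ 66. 101.] ang 70.3
wood-low [229. 303.] 227 z [ 1.  8. 15.] c [623.4  56.2] size [29. 15.] ang 14.1
wood-low [189. 351.] 762 z [ 4.  6. 15.] c [598.4  -9.8] size [33. 40.] ang 62.0
wood-low [265. 354.] 976 z [ 4.  5. 15.] c [668.9   3.8] size [52. 36.] ang 58.5
wood-hi [ 83. 107.] 2559 z [27. 39. 41.] c [471.5 217.9] size [48. 29.] ang 46.3
wood-hi [277. 206.] 4453 z [27. 29. 30.] c [646.  173.9] size [46. 82.] ang 14.6
t 14.22 shift m [ 0.0865 -0.1569  0.1349] turn z -0.543 deg -31.1 j6 -0.09 open 1.0 tilt 0.08
```

View pics/w4.png

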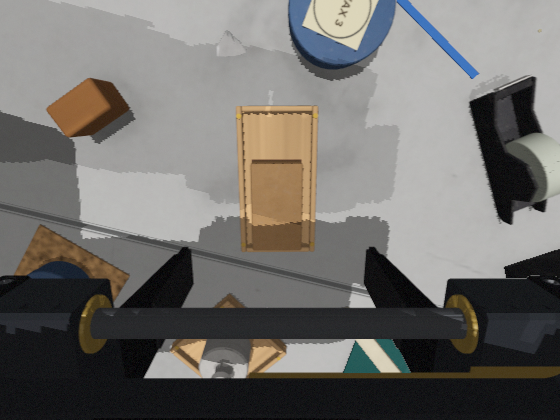

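The sanding block lies flat in the tray (px 277,206, top z 29), about 20 mm towards its near end. Next is the packing block at px (85,107), i.e. (471.5,218).

```bash
python3 -m inch '[[[0,0,-0.14,0.025,-0.045,0,0.0951],[0,0,-0.28,0.05,-0.09,0,0.0951],[0,0,-0.42,0.075,-0.135,0,0.0951],[0,0,-0.543,0.0865,-0.157,0.03,0.0951],[0,0,-0.543,0.0865,-0.157,0.07,0.0951],[0,0,-0.543,0.0865,-0.157,0.11,0.0951],[0,0,-0.543,0.0865,-0.157,0.134,0.0951],[0,0,-0.543,0.0865,-0.157,0.135,0.0951],[0,0,-0.543,0.0865,-0.157,0.135,0.035],[0,0,-0.543,0.0865,-0.157,0.135,0.035]]]' 25
python3 -m inch '[[[0,0,0,0,0,0,0.03],[0,0,0,0,0,0,0.03],[0,0,0,0,0,0,0.03],[0,0,0,0,0,0,0.03],[0,0,0,0,0,0,0.03],[0,0,0,0,0,0,0.03],[0,0,0,0,0,-0.03,0.03],[0,0,0,0,0,-0.08,0.03],[0,0,0,0,0,-0.08,0.03]]]' 25;  python3 - <<'E'
from h import *
a=np.radians(104.6); d=np.array([np.cos(a),np.sin(a)]); c=np.array([640.4,192.6])
print(c+43*d); to(*(c+43*d),95,14.6)
E
```

```text
t: 15.48
position: [472.0, 218.0, 14.5]
tcp_rot: [0.001, 0.377, 0.926, 0.0]
contact_force: [0.4, 0.3, -0.4]
opening: 0.843
gripper_force: 0.0
t: 16.6
position: [473.0, 218.4, 96.3]
tcp_rot: [0.002, 0.377, 0.926, 0.002]
contact_force: [-0.1, 1.1, -0.2]
opening: 0.493
gripper_force: 25.0
[629.5610176  234.21149433]
t 16.6 shift m [-0.101   0.1206  0.0022] turn z 0.543 deg 31.1 j6 -0.49 open 0.493 tilt 0.32
```

```bash
python3 -m inch '[[[0,0,0.14,-0.025,0.03,0,0.03],[0,0,0.28,-0.05,0.06,0,0.03],[0,0,0.42,-0.075,0.09,0,0.03],[0,0,0.543,-0.101,0.1206,0,0.03],[0,0,0.543,-0.101,0.1206,0,0.03],[0,0,0.543,-0.101,0.1206,0.03,0.03],[0,0,0.543,-0.101,0.1206,0.03,0.03],[0,0,0.543,-0.101,0.1206,0.03,0.03]]]';  python3 - <<'E'
from h import *
to(629.5,234.2,19.3,14.6)
C,p,P=shot("wrist","w5")
blobs(p,P,(3,70,50),(25,255,255),"wood-low",(-3,18))
blobs(p,P,(3,70,50),(25,255,255),"wood-hi",(45,150))
E
```

```text
t: 17.6
position: [627.9, 233.8, 64.0]
tcp_rot: [-0.0, 0.611, 0.791, -0.0]
contact_force: [0.4, 0.2, -0.4]
opening: 0.491
gripper_force: 25.0
t 17.6 shift m [-0.      0.0016  0.0447] turn z 0.001 deg 0.0 j6 0.0 open 0.491 tilt 0.01
wood-low [282. 216.] 4477 z [ 4.  5. 15.] c [627.9 243.1] size [73. 39.] ang 11.3
wood-low [242. 353.] 417 z [ 4. 14. 15.] c [626.  127.7] size [13. 39.] ang 15.0
wood-low [320. 353.] 450 z [ 4. 13. 15.] c [684.2 149. ] size [11. 28.] ang 14.7
wood-low [ 62. 373.] 165 z [1. 3. 4.] c [486.5  68.7] size [17. 11.] ang 10.9
wood-hi [278. 272.] 6659 z [60. 89. 91.] c [627.6 236.7] size [47. 25.] ang 14.6
```

View pics/w5.png

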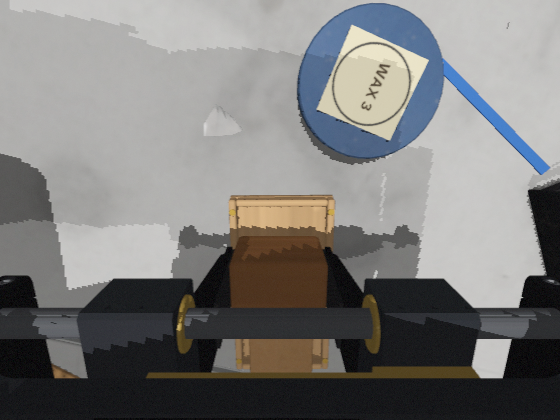

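The view shows the packing block (px 278,270) over the far gap, square with the tray. Lowering it now.

```bash
python3 -m inch '[[[0,0,0,0,0.0015,0.025,0.03],[0,0,0,0,0.0015,0.037,0.03],[0,0,0,0,0.0015,0.042,0.03],[0,0,0,0,0.0015,0.044,0.03],[0,0,0,0,0.0015,0.044,0.03],[0,0,0,0,0.0015,0.044,0.03]]]';  python3 - <<'E'
from h import *
to(629.5,234.2,19.3,14.6)
E
```

```text
t: 18.4
position: [629.8, 234.2, 20.2]
tcp_rot: [0.0, 0.611, 0.791, 0.0]
contact_force: [0.2, -0.4, -1.1]
opening: 0.49
gripper_force: 25.0
t 18.4 shift m [ 0.0001 -0.0003  0.0009] turn z 0.0 deg 0.0 j6 0.0 open 0.49 tilt 0.04
```

```bash
python3 -m inch '[[[0,0,0,0,0,0.001,0.03],[0,0,0,0,0,0.001,0.03],[0,0,0,0,0,0.001,0.0951],[0,0,0,0,0,0.001,0.0951],[0,0,0,0,0,0.001,0.0951],[0,0,0,0,0,-0.05,0.0951],[0,0,0,-0.03,0,-0.1,0.0951],[0,0,0,-0.07,-0.05,-0.16,0.0951],[0,0,0,-0.09,-0.07,-0.18,0.0951],[0,0,0,-0.09,-0.07,-0.18,0.0951]]]'; python3 -m inch '[[[0,0,0,-0.02,0,0,0.0951],[0,0,0,-0.02,0,0,0.0951],[0,0,0,-0.02,0,0,0.0951]]]'
python3 - <<'E'
from h import *
C,p,P=shot("wrist","w6")
blobs(p,P,(3,70,50),(25,255,255),"wood-low",(-3,18))
blobs(p,P,(3,70,50),(25,255,255),"wood-hi",(23,150))
blobs(p,P,(100,80,30),(128,255,255),"blue",(8,60))
to(454,29,17,0)
E
```

```text
t: 19.65
position: [584.5, 127.6, 202.9]
tcp_rot: [0.002, 0.612, 0.791, 0.002]
contact_force: [1.1, -0.5, 0.1]
opening: 1.002
gripper_force: 0.0
t: 20.02
position: [589.7, 110.2, 198.5]
tcp_rot: [-0.001, 0.611, 0.791, -0.001]
contact_force: [-0.6, 0.5, 0.5]
opening: 0.995
gripper_force: 0.0
wood-low [343. 118.] 4035 z [ 3. 11. 15.] c [641.4 192.8] size [ 72. 139.] ang 14.9
wood-low [148. 217.] 3623 z [2. 3. 4.] c [452.6  27.9] size [102. 101.] ang 69.9
wood-low [293. 276.] 3061 z [ 3.  5. 15.] c [634.3  -1.4] size [97. 90.] ang 57.6
wood-hi [355.  81.] 1818 z [35. 44. 46.] c [630.2 234.5] size [47. 27.] ang 14.5
wood-hi [349. 148.] 3837 z [27. 28. 30.] c [646.2 173.8] size [46. 82.] ang 14.7
blue [407.   8.] 1075 z [11. 33. 35.] c [658.2 307. ] size [59. 15.] ang 8.3
blue [522.  12.] 290 z [24. 27. 31.] c [757.5 329.1] size [ 8. 33.] ang 59.8
blue [141. 232.] 1755 z [13. 30. 31.] c [453.9  29. ] size [63. 62.] ang 56.2
blue [174. 349.] 258 z [11. 20. 21.] c [ 513.9 -113.1] size [17. 38.] ang 21.3
t 20.07 shift m [-0.0445 -0.1515  0.1819] turn z 0.255 deg 14.6 j6 -0.18 open 1.0 tilt 0.08
```

View pics/w6.png

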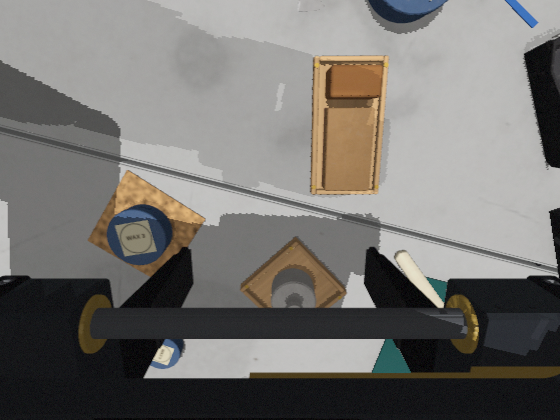

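The packing block (px 355,81, top z 45) and the sanding block (349,148, top z 29) are both seated. The tin is on the mat at (141,232), i.e. (454,29), ready to fetch.

```bash
python3 -m inch '[[[0,0,0.15,-0.02,-0.05,0.02,0.0951],[0,0,0.255,-0.035,-0.1,0.04,0.0951],[0,0,0.255,-0.0445,-0.1515,0.06,0.0951],[0,0,0.255,-0.0445,-0.1515,0.09,0.0951],[0,0,0.255,-0.0445,-0.1515,0.13,0.0951],[0,0,0.255,-0.0445,-0.1515,0.17,0.0951],[0,0,0.255,-0.0445,-0.1515,0.182,0.0951],[0,0,0.255,-0.0445,-0.1515,0.182,0.0951],[0,0,0.255,-0.0445,-0.1515,0.182,0.05],[0,0,0.255,-0.0445,-0.1515,0.182,0.05]]]' 25
python3 -m inch '[[[0,0,0,0,0,0,0.05],[0,0,0,0,0,0,0.05],[0,0,0,0,0,0,0.05],[0,0,0,0,0,0,0.05],[0,0,0,0,0,-0.03,0.05],[0,0,0,0,0,-0.08,0.05],[0,0,0,0,0,-0.1,0.05],[0,0,0,0,0,-0.1,0.05]]]' 25;  python3 - <<'E'
from h import *
to(635.5,-195.5,19,0)
E
```

```text
t: 21.32
position: [454.8, 28.7, 18.7]
tcp_rot: [0.001, 0.707, 0.707, 0.001]
contact_force: [-0.1, -0.4, -0.4]
opening: 0.845
gripper_force: 0.0
t: 22.32
position: [454.7, 28.7, 118.7]
tcp_rot: [0.001, 0.707, 0.707, 0.001]
contact_force: [0.1, 0.2, -0.4]
opening: 0.661
gripper_force: 25.0
t 22.32 shift m [-0.2242  0.1805  0.1003] turn z 0.0 deg 0.0 j6 -0.08 open 0.661 tilt 0.17
```

```bash
python3 -m inch '[[[0,0,0,-0.035,0.04,0,0.05],[0,0,0,-0.07,0.08,0,0.05],[0,0,0,-0.11,0.12,0,0.05],[0,0,0,-0.15,0.16,0,0.05],[0,0,0,-0.2,0.1805,0,0.05],[0,0,0,-0.2242,0.1805,0,0.05],[0,0,0,-0.2242,0.1805,0.04,0.05],[0,0,0,-0.2242,0.1805,0.075,0.05],[0,0,0,-0.2242,0.1805,0.09,0.05],[0,0,0,-0.2242,0.1805,0.095,0.05]]]'
python3 -m inch '[[[0,0,0,0,0,0.003,0.05],[0,0,0,0,0,0.003,0.05]]]';  python3 - <<'E'
from h import *
to(635.5,-195.5,20,0)
E
```

```text
t: 23.58
position: [634.3, -195.1, 21.8]
tcp_rot: [-0.001, 0.707, 0.707, -0.0]
contact_force: [-0.2, -0.2, -1.4]
opening: 0.659
gripper_force: 25.0
t: 23.82
position: [635.1, -195.5, 20.5]
tcp_rot: [0.001, 0.707, 0.707, 0.0]
contact_force: [-0.4, 0.0, -0.8]
opening: 0.665
gripper_force: 25.0
t 23.82 shift m [0.     0.0004 0.0005] turn z 0.0 deg 0.0 j6 -0.4 open 0.665 tilt 0.08
```

```bash
python3 -m inch '[[[0,0,0,0,0,0.001,0.05],[0,0,0,0,0,0.001,0.0951],[0,0,0,0,0,0.001,0.0951],[0,0,0,0,0,0.001,0.0951],[0,0,0,0,0,-0.05,0.0951],[0,0,0,0.02,0,-0.11,0.0951],[0,0,0,0.06,0,-0.17,0.0951],[0,0,0,0.1,0,-0.2,0.0951],[0,0,0,0.1,0,-0.2,0.0951],[0,0,0,0.1,0,-0.2,0.0951]]]'; python3 -m inch '[[[0,0,0,0,0,0,0.0951],[0,0,0,0,0,0,0.0951]]]'
python3 - <<'E'
from h import *
C,p,P=shot("wrist","w7")
blobs(p,P,(3,70,50),(25,255,255),"wood-low",(-3,18))
blobs(p,P,(100,80,30),(128,255,255),"blue",(8,60))
blobs(p,P,(0,0,40),(180,60,255),"grey",(36,50))
C,p,P=shot("side","s7")
blobs(p,P,(170,120,50),(180,255,255),"bobbin",(3,60),30)
E
```

```text
t: 25.08
position: [634.4, -95.7, 218.9]
tcp_rot: [-0.0, 0.707, 0.707, -0.0]
contact_force: [-1.1, -0.5, -0.6]
opening: 0.998
gripper_force: 0.0
t: 25.32
position: [634.5, -96.3, 218.5]
tcp_rot: [-0.001, 0.708, 0.707, -0.0]
contact_force: [0.3, 0.1, 0.3]
opening: 0.997
gripper_force: 0.0
wood-low [108.  70.] 9405 z [1. 3. 4.] c [452.8  28.4] size [100. 103.] ang 70.2
wood-low [281.  97.] 5438 z [ 3.  5. 15.] c [635.1   0.9] size [91. 92.] ang 57.8
wood-low [281. 263.] 3706 z [ 4.  5. 15.] c [ 636.9 -194. ] size [109. 112.] ang 85.5
blue [163. 207.] 759 z [14. 20. 21.] c [ 500.3 -117.8] size [46. 45.] ang 43.7
blue [279. 270.] 1361 z [14. 31. 33.] c [ 635.  -194.9] size [61. 62.] ang 4.2
grey [279.  96.] 1735 z [39. 41. 42.] c [635.    1.8] size [49. 49.] ang 43.5
grey [125. 275.] 268 z [37. 43. 49.] c [ 456.2 -188.7] size [11. 48.] ang 69.9
bobbin [557.  29.] 56 z [ 9. 28. 56.] c [2904.3  875.4] size [57. 35.] ang 75.2
bobbin [311.  92.] 38 z [4. 6. 9.] c [1109.4  821.7] size [83. 29.] ang 41.5
bobbin [305. 106.] 104 z [4. 6. 9.] c [1002.5  696.8] size [84. 67.] ang 57.8
bobbin [230. 153.] 31 z [47. 52. 54.] c [548.9 404.1] size [30. 16.] ang 67.3
```

View pics/w7.png

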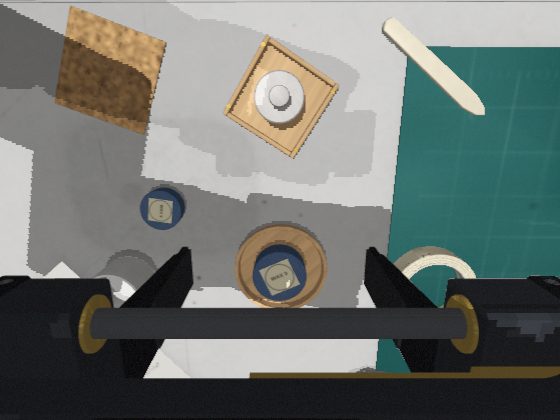

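View pics/s7.png

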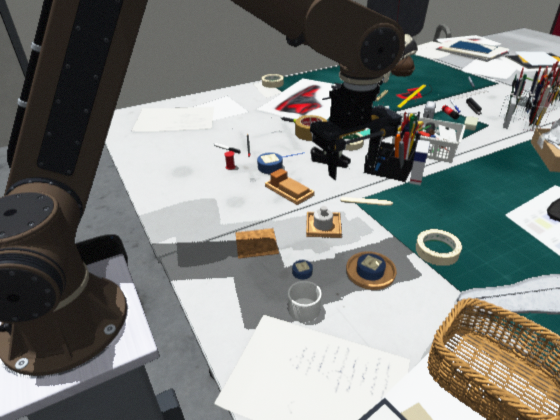

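The tin is flat in the dish at px (279,270), the weight is in the square tray at (279,96), and both blocks are in the long tray (side view 290,185). The pot (305,300) and bobbin (230,160) haven't moved, and nothing touches the gripper.

```bash
python3 -c "
from cell import bot
print(bot.finish_job())"
```

```text
the job is handed in; nothing more can be done
None
```

I handed the job in at about 25 s: the last pictures show the sanding and packing blocks in the long tray, the wax tin in the round dish, the weight in the square tray, and the pot and bobbin where they started; the hand-in returned no verdict.

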